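# Ball dish from the drawer, spout turned to the bin

## Robot

A 6-joint arm with a two-finger parallel gripper is mounted at the origin on a cart in front of the work surface, level with it; the furniture and walls round the work are solid. World frame = base frame: x ahead of the robot, y to its left, z up, the work surface at z = 0. Lengths are in mm, angles in rad, forces in N, time in s.
With the tool pointing down it reaches from about 400 to 925 mm from the base axis. Payload 12.5 kg.
Tool frame: the origin (TCP) lies midway between the tips of the shut fingers; the grasp point (between the pads) lies 19 mm behind it (env.pinch_z is the z of the grasp point in the tool frame, in mm); z points along the fingers, y is the line along which they close (so a half turn about z gives the same grasp; the last joint's range is limited). The gripper opens to 95 mm and grips with 3 to 60 N. Pads are 20 mm wide; open, the fingers measure 119 mm over their backs; the gripper's body (75 mm by 180 mm) begins 59 mm behind the grasp point.
Start: joints at [1.229, 0.491, 1.559, -0, 1.092, -0.106], TCP at [145.995, 607.729, 193.261] pointing down, gripper open.
Joint ranges: [-3.1, 3.1], [-0.84, 2.19], [0.05, 2.79], [-1.13, 4.28], [0.06, 2.93], [-2.69, 2.69]. Speed limits (rad/s): [2.22, 2.22, 2.79, 3.14, 3.14, 3.14].

## Interface

Orientations are given as [roll, pitch, yaw] about the fixed x, y, z axes, in that order (R = Rz(yaw) Ry(pitch) Rx(roll)).
In Python, from cell import env, eyes gives the robot as it stands.
- The arm moves only by the shell command python3 -m inch 'ROWS'. ROWS is JSON, a list of rows, each a list of 3 entries, a list of its own where there are three numbers: the shift along the tool's x, y, z in units of 60 mm (1.0 is 60 mm), then the turn about the tool's z in units of 5 degrees (1.0 is 5 degrees), then the closure, from -1 (fully open) to 1 (shut). In form: [[[tx, ty, tz], turn, claw], ...]. A call has exactly 10 rows; each row shifts and turns the commanded pose from where the row before left it, along the tool's axes as they then stand; what a row does not reach is not made up. A row lasts 1/8 s, in which the tool goes at most 62.5 mm and 10.7 degrees, less where a joint would pass 70% of its speed; a pose out of reach is approached as far as the arm can. A call is refused whole if a number of a shift passes 1 or a number of a turn 1, either way. A call with a gripper value outside its range is refused whole. The fingers move at their own pace and stop on an object; the grip force is fixed at half the most. Time passes only in rows, so rows that do not move let the fingers close, or fill a call up. It gives the time, the measured TCP pose, the force, the opening and the grip force at its end, in the units of the state.
- env.state(): the state, without advancing time (a new reading comes with each control period).
- eyes.read_camera(name): name is "scene" or "top" or "wrist"; returns a dict with "pixels" (400x640x3 uint8, red, green, blue), "fx", "fy", "cx", "cy" (pixels), "distortion" ([k1, k2, p1, p2, k3] as OpenCV has them; the pictures are not rectified), "extrinsics" (4x4, takes a point from world to camera coordinates). Camera axes: x right, y down, z forward; pixel columns grow to the right and rows downward; lengths in mm; the calibration is good to about 2 mm. A picture is of the moment at which its call begins. There is no depth.
- env.job_done(): hands the job in; it is judged then, once.
Trained networks look in a picture, given as the dict that the camera call returned (one of the last four; its "shot" number tells which), for a name from the list of things; names that differ only in an ending like _2 or _b are one class to them, and where a whole thing is asked for, a point or a joint stands for the part that bears it (a point fixed in the world has none). Each returns a list of dicts, best first, with "score" (0 to 1); they miss things now and then, are a little off and sometimes report something else, mostly with a low value. They report only what shows in the picture. A call takes as long as a camera call.
- eyes.boxes_of(name, picture): "centre" ([row, column] in pixels, amid what is visible of it).
- eyes.cut_out(name, picture): "mask" (400x640 bool, what is visible of it) and "centre" ([row, column] in pixels, amid what is visible of it).
- eyes.spot_point(name, picture): "centre" ([row, column] in pixels: a listed point, or the origin of a listed thing).
The state is a dict: "t": time; "joints": joint angles; "qvel": joint speeds; "tau": joint torques, N m; "eef_pos": TCP position; "tcp_rot": TCP orientation; "ft_force": force on the tool from outside, world axes, zero at the start; "moment": the same for the moment, N m; "opening": opening from 0.0 (shut) to 1.0 (fully open); "grip_force": force on a finger pad.
Only numpy, scipy, OpenCV 4.12 (cv2) and the standard library are available. Lean on these libraries where they do the work, as an engineer would, in place of code of your own. Each camera call takes 0.05 s, during which the arm holds its last target. There are 200 camera calls.

## Task

Pull the drawer of the small blue-fronted cabinet fully open, lift the ball dish out by the bar of its bow handle and, keeping it level with the loose steel ball in its middle, turn it a quarter turn so that its red spout points squarely in over the low side of the red parts bin. Finish while holding the dish still in the air there, the tip of the spout above the middle of the bin and a few centimetres higher than its walls, ready for pouring; do not tip it or set it down. Leave the bin and the things standing about where they are.

Things in the scene. Friction and masses are not known exactly. Their poses are not given: they have to be found in the camera images.
- cabinet: Small grey bench cabinet with one blue-fronted drawer, 225 x 180 x 109 mm (x, y, z), fixed to the table. Origin at the centre of its underside; the drawer front faces its -x (towards the robot) and slides out along its -x. Its yaw varies a little.
- cabinet_drawer0 (a joint): How far the drawer is out, in m: 0 closed, 0.165 fully open; moves stiffly with about 1 N of friction and stays where it is left. It may start up to 12 mm out. Drawer inside: 180 x 138 mm, floor 22 mm and side walls' top 87 mm above the table, front panel's top 95 mm.
- cabinet_drawer0_handle (a point): Middle of the drawer's handle: a level round steel bar, 11 mm thick and 90 mm long, along the cabinet's y, 35 mm in front of the drawer front and about 42 mm below the cabinet's top. Pinch it from above, fingers closing along the cabinet's x (about 29 mm is free between bar and front).
- dish: Ball dish, 0.2 kg: shallow round aluminium dish 95 mm across and 18 mm high with a flat middle 40 mm across, a red spout along its own -x, and a bow handle that spans it along its own y. Origin at the centre of its underside, z up. It stands in the drawer about 16 mm in front of the middle of the drawer, spout towards the drawer front (within about 10 degrees).
- dish_grip (a point): Middle of the bow handle's flat-sided black bar, 60 mm above the dish's underside, right over its centre and centre of mass: bar 10 mm thick (along the dish's x), 64 mm long (along the dish's y), 14 mm high. The ball's top is 23 mm below the bar's underside.
- dish_seat (a point): Centre of the dish's flat inner floor, 5 mm above its underside: the middle, where the ball sits.
- dish_spout (a point): Tip of the red spout, 60 mm from the dish's centre along the dish's -x and 14 mm above its underside; the spout is 34 mm wide.
- ball_center (a point): Centre of the loose steel ball in the dish, 25 mm across, 65 g. It rolls off the middle if the dish is tilted about 10 degrees or jerked.
- bin: Red plastic parts bin standing loose on the table to the right, 110 x 100 x 55 mm (x, y, z), open on top, walls 4 mm. Origin at the centre of its underside. The side at its own +y (towards the robot's left) is low, 28 mm, with a white label; the others are 55 mm. The spout must point along the bin's -y, the dish's centre lying beyond the low side. Its yaw varies by up to 17 degrees either way.
- oil_can: Bystander: red oil can with a long thin spout, 217 mm high, loose, to the right of the cabinet.
- screw_jar: Bystander: clear jar with red lid, 80 x 141 mm, loose, at the right between bin and oil can.
- tape_roll: Bystander: black roll of tape, 55 x 19 mm, loose, near the table's front edge.
- pliers_black: Bystander: pliers with black handles, 184 mm long, lying loose near the table's front edge.
- torch: Bystander: black torch, 142 mm long, lying loose to the left.

How it is judged:
By the outcome, as a careful person would: the job done as asked, in the order asked, and still so for the second after the job is handed in, while the arm keeps its last pose, push and grip.
It also fails if it takes over 54 s, if anything falls off the work surface, if the arm or the gripper's body presses on something with over 40 N, if the wrist force passes 120 N, or if a joint passes its speed limit or range.

## Working session

There is one attempt and no reset: what is moved stays moved. The work goes in short steps, Python scripts to look and compute and a shell command to move; the robot and the scene stay as the last step left them, time stands still between calls to the robot, and variables do not carry over. Pictures are saved under pics/ and viewed, at most 10 in all, crops included, and the job is handed in when it is done.

```bash
ls; mkdir -p pics; cat > h.py <<'E'
import numpy as np, cv2
from cell import env, eyes
def ray(p, rc):
    K=np.array([[p["fx"],0,p["cx"]],[0,p["fy"],p["cy"]],[0,0,1.]])
    u=cv2.undistortPoints(np.array([[[rc[1],rc[0]]]],float),K,np.array(p["distortion"],float))[0,0]
    E=np.array(p["extrinsics"],float); R,t=E[:3,:3],E[:3,3]
    return -R.T@t, R.T@np.array([u[0],u[1],1.])
def at_z(p, rc, z):
    o,d=ray(p,rc); return o+d*(z-o[2])/d[2]
def proj(p,X):
    K=np.array([[p["fx"],0,p["cx"]],[0,p["fy"],p["cy"]],[0,0,1.]])
    E=np.array(p["extrinsics"],float)
    return cv2.projectPoints(np.array(X,float).reshape(-1,1,3),cv2.Rodrigues(E[:3,:3])[0],E[:3,3],K,np.array(p["distortion"],float))[0].reshape(-1,2)[:,::-1]
def tri(a,ra,b,rb):
    o1,d1=ray(a,ra);o2,d2=ray(b,rb)
    s=np.linalg.lstsq(np.c_[d1,-d2],o2-o1,rcond=None)[0]
    p1,p2=o1+s[0]*d1,o2+s[1]*d2
    return (p1+p2)/2, np.linalg.norm(p1-p2)
def save(p,n): cv2.imwrite("pics/"+n,p["pixels"][:,:,::-1])
E
python3 - <<'E'
from h import *
np.set_printoptions(precision=1,suppress=True)
T=eyes.read_camera("top");S=eyes.read_camera("scene")
im=np.vstack([T["pixels"],S["pixels"]])[:,:,::-1]
save(T,"t0.png");save(S,"s0.png")
for n in ["cabinet","cabinet_drawer0_handle","dish_grip","dish_spout","ball_center","bin","oil_can","screw_jar"]:
    r=[]
    for P in (T,S):
        l=eyes.spot_point(n,P); r.append(l[0] if l else None)
        print(n,[(np.round(x["centre"]),round(x["score"],2)) for x in l[:2]])
    if all(r): print("   ",*tri(T,r[0]["centre"],S,r[1]["centre"]))
    if r[0]: print("   top@z0",at_z(T,r[0]["centre"],0))
print(env.state(), env.pinch_z)
E
```

```text
pics
cabinet [(array([159., 333.]), 0.88)]
cabinet [(array([203., 389.]), 0.59)]
    [712.  -76.3   2. ] 1.1243356640014583
   top@z0 [713.2 -76.7   0. ]
cabinet_drawer0_handle [(array([192., 338.]), 0.91)]
cabinet_drawer0_handle [(array([201., 357.]), 0.88)]
    [577.6 -84.9  69.9] 2.0434965631627198
   top@z0 [597.5 -89.8   0. ]
dish_grip []
dish_grip []
dish_spout []
dish_spout []
ball_center []
ball_center []
bin [(array([238., 399.]), 0.67), (array([153., 384.]), 0.63)]
bin [(array([288., 369.]), 0.7)]
    [ 434.9 -285.7    0.5] 7.1868843554726975
   top@z0 [ 438. -288.    0.]
oil_can [(array([152., 383.]), 0.73), (array([243., 222.]), 0.21)]
oil_can [(array([234., 446.]), 0.77)]
    [ 748.3 -253.3  -20. ] 4.46726599801574
   top@z0 [ 738.8 -248.2    0. ]
screw_jar [(array([178., 387.]), 0.91)]
screw_jar [(array([244., 426.]), 0.8), (array([185., 233.]), 0.61)]
    [ 647.2 -260.6    0.9] 8.993821807801579
   top@z0 [ 643.7 -257.8    0. ]
{'t': 0.9, 'joints': array([ 1.2,  0.5,  1.6,  0. ,  1.1, -0.1]), 'qvel': array([ 0., -0., -0., -0., -0.,  0.]), 'tau': array([  0. , -61.2, -25.8,   0.1,   0. ,  -0. ]), 'eef_pos': array([146. , 607.7, 193.3]), 'tcp_rot': array([3.1, 0. , 2.9]), 'ft_force': array([0.3, 0.3, 1.3]), 'moment': array([ 0. , -0. , -0.1]), 'grip_force': 0.0, 'opening': 1.0009928173854947} -18.8
```

```bash
python3 - <<'E'
import cv2
t=cv2.imread("pics/t0.png")[110:310,220:480];s=cv2.imread("pics/s0.png")[130:330,280:540]
cv2.imwrite("pics/c0.png",cv2.vconcat([cv2.resize(t,(780,300*2))[:, :]])[:600,:780])
cv2.imwrite("pics/c1.png",cv2.resize(s,(780,600)))
E
python3 -c "
from h import *
print(env.state()['tcp_rot'])"
```

```text
[3.14146708e+00 1.70114698e-06 2.90580603e+00]
```

View pics/c0.png

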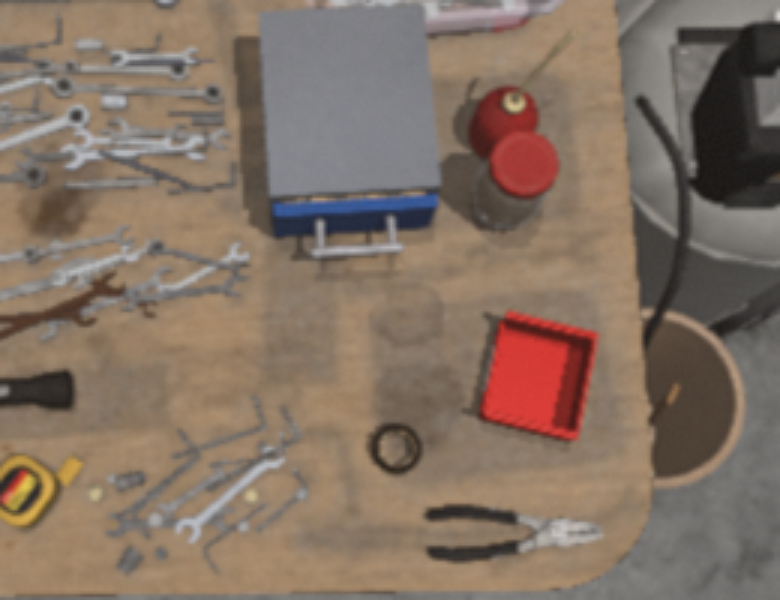

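View pics/s0.png

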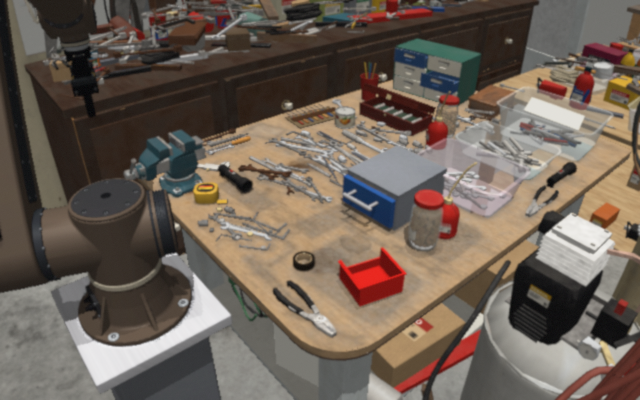

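```bash
python3 - <<'E'
from h import *
np.set_printoptions(precision=1,suppress=True)
T=eyes.read_camera("top")
f=lambda c,z: at_z(T,(c[1]/3+110,c[0]/3+220),z)
def ang(a,b): d=b-a; return np.degrees(np.arctan2(d[1],d[0])),np.linalg.norm(d)
c=[f(x,109) for x in [(260,11),(423,5),(440,190),(270,195)]]
print("cab",*c,np.mean(c,0))
for i in range(4): print(ang(c[i],c[(i+1)%4]))
a,b=f((402,247),67),f((312,252),67);print("handle",a,b,(a+b)/2,ang(a,b))
b=[f((508,313),55),f((597,330),55),f((578,440),55),f((482,418),55)]
print("bin",*b)
for i in range(4): print(ang(b[i],b[(i+1)%4]))
E
```

```text
cab [831.7  12.2 109. ] [ 837.  -164.7  109. ] [ 626.6 -174.7  109. ] [623.    3.1 109. ] [729.6 -81.  109. ]
(np.float64(-88.30211352486809), np.float64(177.01389151246804))
(np.float64(-177.28139215749914), np.float64(210.63618991595848))
(np.float64(91.15715698393991), np.float64(177.799038638134))
(np.float64(2.5137111436216477), np.float64(208.94599138456678))
handle [ 576.6 -137.2   67. ] [572.1 -40.9  67. ] [574.4 -89.1  67. ] (np.float64(92.67864116934047), np.float64(96.41402320113149))
bin [ 505.9 -249.    55. ] [ 486.4 -342.6   55. ] [ 370.1 -314.7   55. ] [ 394.1 -215.9   55. ]
(np.float64(-101.75062772968505), np.float64(95.58184098792857))
(np.float64(166.49603333859642), np.float64(119.59654651073538))
(np.float64(76.34121696813034), np.float64(101.63840239246584))
(np.float64(-16.5043645850828), np.float64(116.5571994342942))
```

```bash
cat >> h.py <<'E'
def plan(x,y,z,yaw,n,pos=None,yaw0=None):
    """n world-straight steps to TCP x,y,z,yaw(deg), printed as rows (shift units, turn units)"""
    s=env.state(); p=np.array(s["eef_pos"] if pos is None else pos,float)
    w=np.degrees(s["tcp_rot"][2]) if yaw0 is None else yaw0
    d=(np.array([x,y,z])-p)/n; dw=((yaw-w+180)%360-180)/n
    for i in range(n):
        a=np.radians(w+i*dw)
        tx=d[0]*np.cos(a)+d[1]*np.sin(a); ty=d[0]*np.sin(a)-d[1]*np.cos(a)
        print([[round(v/60,2) for v in (tx,ty,-d[2])],round(-dw/5,2)])
E
python3 -c "
from h import *
plan(576,-87,150,92.5,20)"
```

```text
[[np.float64(-0.48), np.float64(-0.48), np.float64(0.04)], np.float64(0.74)]
[[np.float64(-0.51), np.float64(-0.45), np.float64(0.04)], np.float64(0.74)]
[[np.float64(-0.54), np.float64(-0.41), np.float64(0.04)], np.float64(0.74)]
[[np.float64(-0.57), np.float64(-0.38), np.float64(0.04)], np.float64(0.74)]
[[np.float64(-0.59), np.float64(-0.34), np.float64(0.04)], np.float64(0.74)]
[[np.float64(-0.61), np.float64(-0.3), np.float64(0.04)], np.float64(0.74)]
[[np.float64(-0.63), np.float64(-0.26), np.float64(0.04)], np.float64(0.74)]
[[np.float64(-0.64), np.float64(-0.22), np.float64(0.04)], np.float64(0.74)]
[[np.float64(-0.66), np.float64(-0.18), np.float64(0.04)], np.float64(0.74)]
[[np.float64(-0.67), np.float64(-0.14), np.float64(0.04)], np.float64(0.74)]
[[np.float64(-0.67), np.float64(-0.09), np.float64(0.04)], np.float64(0.74)]
[[np.float64(-0.68), np.float64(-0.05), np.float64(0.04)], np.float64(0.74)]
[[np.float64(-0.68), np.float64(-0.0), np.float64(0.04)], np.float64(0.74)]
[[np.float64(-0.68), np.float64(0.04), np.float64(0.04)], np.float64(0.74)]
[[np.float64(-0.68), np.float64(0.08), np.float64(0.04)], np.float64(0.74)]
[[np.float64(-0.67), np.float64(0.13), np.float64(0.04)], np.float64(0.74)]
[[np.float64(-0.66), np.float64(0.17), np.float64(0.04)], np.float64(0.74)]
[[np.float64(-0.65), np.float64(0.21), np.float64(0.04)], np.float64(0.74)]
[[np.float64(-0.63), np.float64(0.25), np.float64(0.04)], np.float64(0.74)]
[[np.float64(-0.61), np.float64(0.29), np.float64(0.04)], np.float64(0.74)]
```

```bash
sed -i 's/print(\[\[round(v\/60,2) for v in (tx,ty,-d\[2\])\],round(-dw\/5,2)\])/print([[float(round(v\/60,2)) for v in (tx,ty,-d[2])],float(round(-dw\/5,2))])/' h.py
python3 -m inch '[[[-0.48,-0.48,0],0.74,0.4],[[-0.51,-0.45,0],0.74,0.4],[[-0.54,-0.41,0],0.74,0.4],[[-0.57,-0.38,0],0.74,0.4],[[-0.59,-0.34,0],0.74,0.4],[[-0.61,-0.3,0],0.74,0.4],[[-0.63,-0.26,0],0.74,0.4],[[-0.64,-0.22,0],0.74,0.4],[[-0.66,-0.18,0],0.74,0.4],[[-0.67,-0.14,0],0.74,0.4]]'
python3 -c "
from h import *
plan(566,-87,150,92.5,10)"
```

```text
t: 2.2
eef_pos: [361.0, 258.8, 193.4]
tcp_rot: [3.141, 0.0, 2.258]
ft_force: [0.0, 1.1, 0.2]
opening: 0.299
grip_force: 0.0
[[-0.66, -0.1, 0.07], 0.74]
[[-0.67, -0.06, 0.07], 0.74]
[[-0.67, -0.02, 0.07], 0.74]
[[-0.67, 0.03, 0.07], 0.74]
[[-0.67, 0.07, 0.07], 0.74]
[[-0.66, 0.11, 0.07], 0.74]
[[-0.65, 0.16, 0.07], 0.74]
[[-0.64, 0.2, 0.07], 0.74]
[[-0.63, 0.24, 0.07], 0.74]
[[-0.61, 0.28, 0.07], 0.74]
```

```bash
python3 -m inch '[[[-0.66,-0.1,0.07],0.74,0.4],[[-0.67,-0.06,0.07],0.74,0.4],[[-0.67,-0.02,0.07],0.74,0.4],[[-0.67,0.03,0.07],0.74,0.4],[[-0.67,0.07,0.07],0.74,0.4],[[-0.66,0.11,0.07],0.74,0.4],[[-0.65,0.16,0.07],0.74,0.4],[[-0.64,0.2,0.07],0.74,0.4],[[-0.63,0.24,0.07],0.74,0.4],[[-0.61,0.28,0.07],0.74,0.4]]'
python3 - <<'E'
from h import *
W=eyes.read_camera("wrist");save(W,"w1.png")
for n,z in [("cabinet_drawer0_handle",67),("bin",0)]:
    l=eyes.spot_point(n,W); print(n,[(x["centre"],x["score"],at_z(W,x["centre"],z)) for x in l])
l=eyes.cut_out("bin",W)
if l: print(l[0]["score"],l[0]["mask"].sum())
E
```

```text
t: 3.45
eef_pos: [566.9, -87.2, 151.1]
tcp_rot: [3.141, -0.0, 1.612]
ft_force: [0.1, 0.4, 0.3]
opening: 0.297
grip_force: 0.0
cabinet_drawer0_handle [([199.2, 331.5], 0.66, array([574.97260823, -89.28677133,  67.        ]))]
bin []
0.94 561
```

View pics/w1.png

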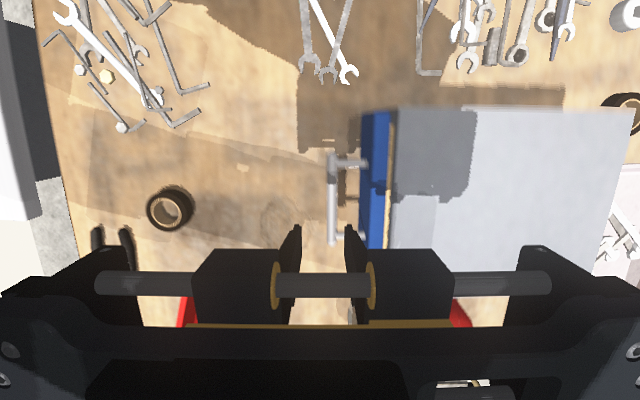

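```bash
python3 -m inch '[[[0,0.14,0],0,0.4],[[0,0,0.4],0,0.4],[[0,0,0.4],0,0.4],[[0,0,0.4],0,0.4],[[0,0,0.3],0,0.4],[[0,0,0.2],0,0.4],[[0,0,0],0,0.4],[[0,0,0],0,1],[[0,0,0],0,1],[[0,0,0],0,1]]'
```

```text
t: 4.9
eef_pos: [575.0, -85.7, 49.9]
tcp_rot: [3.141, 0.0, 1.614]
ft_force: [-0.6, 1.3, 4.8]
opening: 0.103
grip_force: 30.0
```

```bash
python3 -m inch '[[[0,-0.1,0],0,1],[[0,-0.2,0],0,1],[[0,-0.3,0],0,1],[[0,-0.4,0],0,1],[[0,-0.4,0],0,1],[[0,-0.4,0],0,1],[[0,-0.3,0],0,1],[[0,-0.2,0],0,1],[[0,-0.1,0],0,1],[[0,-0.05,0],0,1]]'; python3 -m inch '[[[0,-0.04,0],0,1],[[0,-0.04,0],0,1],[[0,0,0],0,1],[[0,0,0],0,1],[[0,0,0],0,1],[[0,0,0],0,1],[[0,0,0],0,1],[[0,0,0],0,1],[[0,0,0],0,1],[[0,0,0],0,1]]'
```

```text
t: 6.15
eef_pos: [428.4, -93.1, 49.8]
tcp_rot: [3.139, 0.002, 1.614]
ft_force: [1.2, -7.8, 3.8]
opening: 0.104
grip_force: 30.0
t: 7.4
eef_pos: [423.6, -93.3, 49.8]
tcp_rot: [3.139, 0.002, 1.615]
ft_force: [-0.9, -8.6, 7.0]
opening: 0.106
grip_force: 30.0
```

```bash
python3 -m inch '[[[0,-0.03,0],0,1],[[0,-0.03,0],0,1],[[0,-0.03,0],0,1],[[0,0,0],0,1],[[0,0,0],0,1],[[0,0,0],0,1],[[0,0,0],0,1],[[0,0,0],0,1],[[0,0,0],0,1],[[0,0,0],0,1]]'
```

```text
t: 8.65
eef_pos: [418.3, -93.5, 49.8]
tcp_rot: [3.139, 0.002, 1.615]
ft_force: [-0.9, -8.1, 5.8]
opening: 0.105
grip_force: 30.0
```

```bash
python3 -m inch '[[[0,-0.03,0],0,1],[[0,-0.03,0],0,1],[[0,-0.03,0],0,1],[[0,-0.03,0],0,1],[[0,-0.03,0],0,1],[[0,0,0],0,1],[[0,0,0],0,1],[[0,0,0],0,1],[[0,0,0],0,1],[[0,0,0],0,1]]'
```

```text
t: 9.9
eef_pos: [413.3, -94.1, 50.0]
tcp_rot: [3.131, 0.004, 1.613]
ft_force: [22.3, 5.1, -8.9]
opening: 0.104
grip_force: 29.9
```

```bash
python3 -m inch '[[[0,0,0],0,0.4],[[0,0,0],0,0.4],[[0,0,0],0,0.4],[[0,0,-0.2],0,0.4],[[0,0,-0.4],0,0.4],[[0,0,-0.5],0,0.4],[[0,0,-0.5],0,0.4],[[0,0,-0.5],0,0.4],[[0,0,-0.4],0,0.4],[[0,0,0],0,0.4]]'
python3 - <<'E'
from h import *
np.set_printoptions(precision=1,suppress=True)
T=eyes.read_camera("top");W=eyes.read_camera("wrist");save(W,"w2.png");S=eyes.read_camera("scene")
save(T,"t2.png");save(S,"s2.png")
for n,z in [("dish_grip",82),("dish_spout",36),("ball_center",39.5),("dish_seat",27),("cabinet_drawer0_handle",67),("bin",0)]:
    for k,P in (("T",T),("W",W),("S",S)):
        l=eyes.spot_point(n,P)
        for x in l[:2]: print(n,k,np.round(x["centre"]),round(x["score"],2),at_z(P,x["centre"],z))
E
```

```text
t: 11.15
eef_pos: [408.9, -93.0, 201.0]
tcp_rot: [3.138, 0.001, 1.614]
ft_force: [-0.6, -1.1, -0.3]
opening: 0.3
grip_force: 0.0
dish_grip W [200. 440.] 0.97 [ 545.7 -100.    82. ]
dish_grip S [203. 347.] 0.96 [538.3 -89.2  82. ]
dish_spout W [188. 381.] 0.87 [ 484.7 -100.2   36. ]
dish_spout S [229. 330.] 0.69 [474.9 -96.8  36. ]
ball_center W [189. 423.] 0.47 [540.9 -98.2  39.5]
ball_center S [214. 347.] 0.5 [545.8 -81.4  39.5]
dish_seat W [187. 422.] 0.58 [543.4 -98.6  27. ]
dish_seat S [223. 346.] 0.89 [530.4 -96.9  27. ]
cabinet_drawer0_handle W [188. 327.] 0.56 [412.9 -94.7  67. ]
cabinet_drawer0_handle S [223. 308.] 0.69 [421.4 -78.   67. ]
bin T [238. 396.] 0.86 [ 438.4 -277.8    0. ]
bin W [290. 337.] 0.77 [ 438.7 -282.4    0. ]
bin S [284. 370.] 0.78 [ 442.7 -276.6    0. ]
bin S [242. 424.] 0.2 [ 654.9 -255.6    0. ]
```

View pics/w2.png

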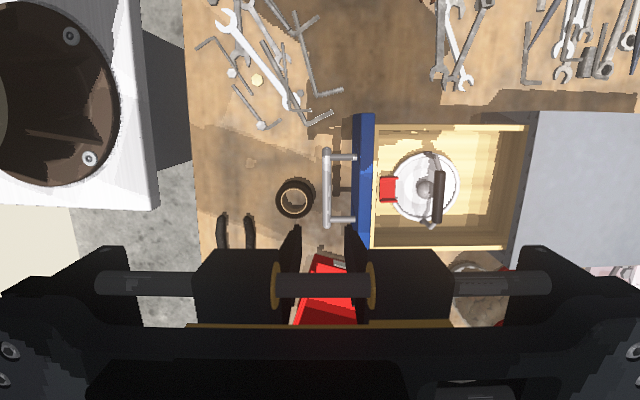

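```bash
python3 -m inch '[[[0,0.1,-0.1],0,0],[[0,0.2,-0.1],0,0],[[0,0.3,-0.1],0,0],[[0,0.4,0],0,0],[[0,0.4,0],0,0],[[0,0.4,0],0,0],[[0,0.3,0],0,0],[[0,0.1,0],0,0],[[0,0,0],0,0],[[0,0,0],0,0]]'
python3 - <<'E'
from h import *
np.set_printoptions(precision=1,suppress=True)
W=eyes.read_camera("wrist");save(W,"w3.png")
for n,z in [("dish_grip",82),("dish_spout",36),("ball_center",39.5),("dish_seat",27),("cabinet_drawer0_handle",67),("bin",0)]:
    for k,P in (("W",W),):
        l=eyes.spot_point(n,P)
        for x in l[:2]: print(n,k,np.round(x["centre"]),round(x["score"],2),at_z(P,x["centre"],z))
E
```

```text
t: 13.45
eef_pos: [540.1, -87.1, 217.3]
tcp_rot: [-3.141, -0.0, 1.614]
ft_force: [0.1, -0.6, -0.9]
opening: 0.502
grip_force: 0.0
dish_grip W [195. 326.] 0.9 [543.9 -99.3  82. ]
dish_spout W [187. 283.] 0.56 [ 484.2 -102.9   36. ]
ball_center W [190. 323.] 0.54 [ 540.5 -103.6   39.5]
dish_seat W [186. 325.] 0.93 [ 543.2 -100.3   27. ]
cabinet_drawer0_handle W [188. 285.] 0.7 [491.5 -95.5  67. ]
cabinet_drawer0_handle W [186. 225.] 0.66 [413.5 -96.7  67. ]
```

View pics/w3.png

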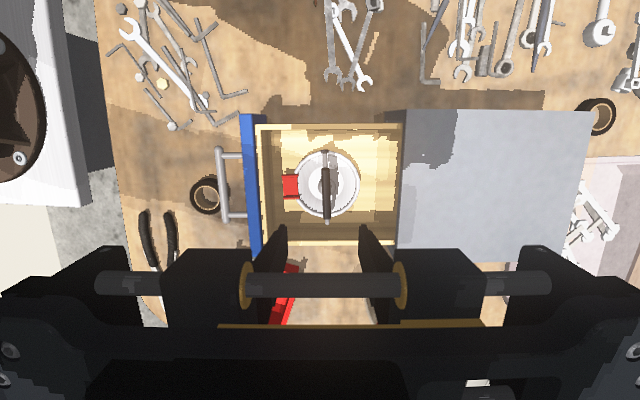

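```bash
python3 - <<'E'
from h import *
np.set_printoptions(precision=1,suppress=True)
W=eyes.read_camera("wrist");im=W["pixels"].astype(int)
m=np.zeros((400,640),bool); m[150:226,312:342]=im[150:226,312:342].sum(2)<190
n,l,st,c=cv2.connectedComponentsWithStats(m.astype(np.uint8)); i=1+np.argmax(st[1:,4]); print(st[i],c[i])
r,cc=np.nonzero(l==i); P=np.array([at_z(W,(a,b),89)[:2] for a,b in zip(r,cc)])
print(cv2.minAreaRect(P.astype(np.float32)), P.mean(0))
R=(im[:,:,0]>120)&(im[:,:,1]<70); R[:160]=0;R[215:]=0;R[:,:265]=0;R[:,305:]=0
r,cc=np.nonzero(R);P=np.array([at_z(W,(a,b),35)[:2] for a,b in zip(r,cc)]);print("spout",P.mean(0),cv2.minAreaRect(P.astype(np.float32)),len(P))
E
```

```text
[329 195   1  11  11] [329. 200.]
((547.4811401367188, -103.1881103515625), (0.00012217462062835693, 12.592013359069824), 2.8441903591156006) [ 547.5 -103.2]
spout [ 496.  -103.8] ((494.28228759765625, -100.63385009765625), (21.191377639770508, 32.91514205932617), 2.7329471111297607) 43
```

```bash
python3 -m inch '[[[-0.21,0.05,0.2],0,0],[[0,0,0.4],0,0],[[0,0,0.5],0,0],[[0,0,0.5],0,0],[[0,0,0.4],0,0],[[0,0,0.3],0,0],[[0,0,0.15],0,0],[[0,0,0.1],0,0],[[0,0,0],0,0],[[0,0,0],0,0]]'
python3 - <<'E'
from h import *
print(env.state()["eef_pos"])
W=eyes.read_camera("wrist");save(W,"w4.png")
E
```

```text
t: 15.1
eef_pos: [544.3, -99.7, 64.7]
tcp_rot: [3.141, 0.0, 1.614]
ft_force: [-0.4, -0.7, -0.2]
opening: 0.5
grip_force: 0.0
[544.30440833 -99.67058586  64.71413248]
```

View pics/w4.png

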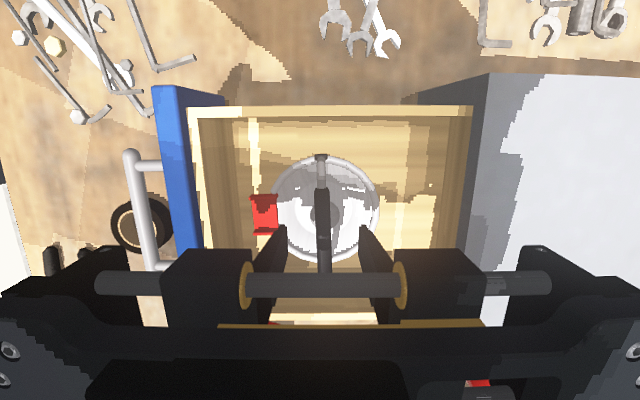

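```bash
python3 -m inch '[[[0,0,0],0,0.3],[[0,0,0],0,0.5],[[0,0,0],0,0.65],[[0,0,0],0,0.72],[[0,0,0],0,0.78],[[0,0,0],0,0.82],[[0,0,0],0,1],[[0,0,0],0,1],[[0,0,0],0,1],[[0,0,0],0,1]]'
python3 -m inch '[[[0,0,-0.02],0,1],[[0,0,-0.05],0,1],[[0,0,-0.09],0,1],[[0,0,-0.13],0,1],[[0,0,-0.15],0,1],[[0,0,-0.15],0,1],[[0,0,-0.15],0,1],[[0,0,-0.15],0,1],[[0,0,-0.15],0,1],[[0,0,-0.15],0,1]]'
```

```text
t: 16.4
eef_pos: [544.1, -99.6, 64.3]
tcp_rot: [3.141, 0.0, 1.614]
ft_force: [0.0, -0.2, 1.4]
opening: 0.094
grip_force: 30.0
t: 17.65
eef_pos: [544.0, -99.6, 136.2]
tcp_rot: [-3.142, -0.0, 1.614]
ft_force: [0.0, -0.2, -1.9]
opening: 0.098
grip_force: 30.0
```

```bash
python3 - <<'E'
from h import *
W=eyes.read_camera("wrist");save(W,"w5.png")
E
```

```text
(no output)
```

View pics/w5.png

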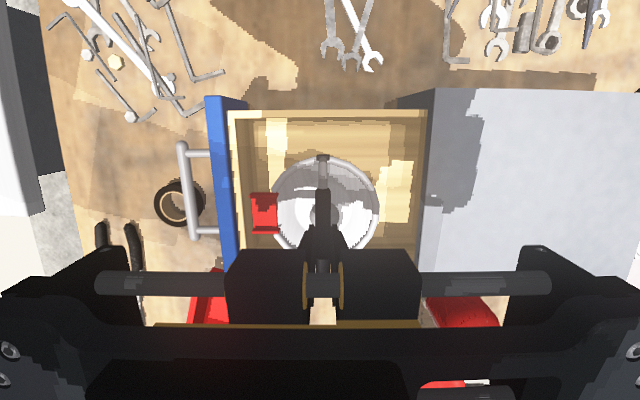

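```bash
python3 -m inch '[[[0,0,-0.02],0,1],[[0,0,-0.04],0,1],[[0,0,-0.06],0,1],[[0,0,-0.08],0,1],[[0,0,-0.09],0,1],[[0,0,-0.08],0,1],[[0,0,-0.07],0,1],[[0,0,-0.04],0,1],[[0,0,-0.02],0,1],[[0,0,0],0,1]]'
cat >> h.py <<'E'
def smooth(x,y,z,yaw,n):
    s=env.state(); p=np.array(s["eef_pos"],float); w=np.degrees(s["tcp_rot"][2]); dt=((yaw-w+180)%360-180)
    u=np.linspace(0,1,n+1); f=10*u**3-15*u**4+6*u**5
    g=np.array([x,y,z])-p; turned=0
    c=p.copy()
    for i in range(n):
        a=np.radians(w-turned*5); d=p+g*f[i+1]-c
        t=[float(round(v/60,2)) for v in (d[0]*np.cos(a)+d[1]*np.sin(a), d[0]*np.sin(a)-d[1]*np.cos(a), -d[2])]
        tr=float(round((-dt*f[i+1]/5-turned),2)); turned+=tr
        c=c+60*np.array([t[0]*np.cos(a)+t[1]*np.sin(a),t[0]*np.sin(a)-t[1]*np.cos(a),-t[2]])
        print(f"[{t},{tr},1],".replace(" ",""),end="\n" if i%10==9 else "")
E
python3 -c "
from h import *
smooth(453.5,-223.8,166,166,40)
print(env.state()['eef_pos'])"
```

```text
t: 18.95
eef_pos: [544.0, -99.6, 165.6]
tcp_rot: [3.142, -0.0, 1.614]
ft_force: [0.0, -0.5, -3.3]
opening: 0.098
grip_force: 30.0
[[-0.0,-0.0,-0.0],-0.0,1],[[-0.0,-0.0,-0.0],-0.02,1],[[-0.01,-0.01,-0.0],-0.04,1],[[-0.01,-0.0,-0.0],-0.07,1],[[-0.01,-0.02,-0.0],-0.11,1],[[-0.02,-0.01,-0.0],-0.15,1],[[-0.03,-0.03,-0.0],-0.21,1],[[-0.03,-0.03,-0.0],-0.25,1],[[-0.04,-0.03,-0.0],-0.31,1],[[-0.05,-0.05,-0.0],-0.36,1],
[[-0.05,-0.05,-0.0],-0.42,1],[[-0.05,-0.06,-0.0],-0.46,1],[[-0.06,-0.07,-0.0],-0.51,1],[[-0.06,-0.07,-0.0],-0.55,1],[[-0.05,-0.09,-0.0],-0.59,1],[[-0.06,-0.09,-0.0],-0.62,1],[[-0.05,-0.1,-0.0],-0.64,1],[[-0.05,-0.11,-0.0],-0.67,1],[[-0.04,-0.11,-0.0],-0.68,1],[[-0.04,-0.11,-0.0],-0.69,1],
[[-0.03,-0.12,-0.0],-0.69,1],[[-0.03,-0.11,-0.0],-0.68,1],[[-0.01,-0.12,-0.0],-0.67,1],[[-0.01,-0.11,-0.0],-0.65,1],[[-0.0,-0.11,-0.0],-0.62,1],[[0.0,-0.1,-0.01],-0.58,1],[[0.01,-0.1,0.0],-0.56,1],[[0.01,-0.09,0.0],-0.5,1],[[0.01,-0.08,0.0],-0.47,1],[[0.02,-0.07,0.0],-0.41,1],
[[0.02,-0.06,0.0],-0.36,1],[[0.01,-0.05,0.0],-0.31,1],[[0.01,-0.04,0.0],-0.26,1],[[0.02,-0.03,0.0],-0.2,1],[[0.0,-0.03,0.0],-0.16,1],[[0.01,-0.02,0.0],-0.11,1],[[0.01,-0.01,0.0],-0.07,1],[[-0.0,-0.01,0.0],-0.04,1],[[-0.0,0.0,0.0],-0.01,1],[[-0.0,0.0,0.0],-0.0,1],
[544.03368957 -99.57267782 165.60167043]
```

```bash
python3 -m inch '[[[0,0,0],-0.02,1],[[0,0,0],-0.04,1],[[-0.01,-0.01,0],-0.06,1],[[-0.01,0,0],-0.1,1],[[-0.01,-0.02,0],-0.12,1],[[-0.02,-0.01,0],-0.16,1],[[-0.03,-0.03,0],-0.2,1],[[-0.03,-0.03,0],-0.25,1],[[-0.04,-0.03,0],-0.3,1],[[-0.05,-0.05,0],-0.36,1]]'
python3 -m inch '[[[-0.05,-0.05,0],-0.42,1],[[-0.05,-0.06,0],-0.46,1],[[-0.06,-0.07,0],-0.5,1],[[-0.06,-0.07,0],-0.55,1],[[-0.05,-0.09,0],-0.6,1],[[-0.06,-0.09,0],-0.62,1],[[-0.05,-0.1,0],-0.64,1],[[-0.05,-0.11,0],-0.67,1],[[-0.04,-0.11,0],-0.68,1],[[-0.04,-0.11,0],-0.69,1]]'
python3 -m inch '[[[-0.03,-0.12,0],-0.69,1],[[-0.03,-0.11,0],-0.68,1],[[-0.01,-0.12,0],-0.67,1],[[-0.01,-0.11,0],-0.65,1],[[0,-0.11,0],-0.62,1],[[0,-0.1,0],-0.58,1],[[0.01,-0.1,0],-0.55,1],[[0.01,-0.09,0],-0.5,1],[[0.01,-0.08,0],-0.47,1],[[0.02,-0.07,0],-0.42,1]]'
python3 -m inch '[[[0.02,-0.06,0],-0.36,1],[[0.01,-0.05,0],-0.31,1],[[0.01,-0.04,0],-0.26,1],[[0.02,-0.03,0],-0.2,1],[[0,-0.03,0],-0.16,1],[[0.01,-0.02,0],-0.11,1],[[0.01,-0.01,0],-0.07,1],[[0,-0.01,0],-0.04,1],[[0,0,0],0,1],[[0,0,0],0,1]]'
python3 - <<'E'
from h import *
np.set_printoptions(precision=1,suppress=True)
W=eyes.read_camera("wrist");save(W,"w6.png");T=eyes.read_camera("top");save(T,"t6.png")
for n,z in [("dish_spout",138),("ball_center",141),("dish_seat",129),("bin",0)]:
    for k,P in (("W",W),("T",T)):
        l=eyes.spot_point(n,P)
        for x in l[:2]: print(n,k,np.round(x["centre"]),round(x["score"],2),at_z(P,x["centre"],z))
E
```

```text
t: 20.2
eef_pos: [534.5, -112.9, 165.6]
tcp_rot: [3.142, -0.0, 1.757]
ft_force: [0.4, -0.2, -3.2]
opening: 0.101
grip_force: 30.0
t: 21.45
eef_pos: [499.1, -162.2, 165.7]
tcp_rot: [3.141, 0.0, 2.266]
ft_force: [-0.2, -0.0, -3.0]
opening: 0.102
grip_force: 30.0
t: 22.7
eef_pos: [463.4, -212.1, 165.6]
tcp_rot: [3.142, 0.0, 2.774]
ft_force: [-0.4, 0.1, -2.1]
opening: 0.101
grip_force: 30.0
t: 23.95
eef_pos: [454.5, -224.6, 165.6]
tcp_rot: [3.142, -0.0, 2.904]
ft_force: [0.9, 0.3, -2.7]
opening: 0.102
grip_force: 30.0
dish_spout W [212. 254.] 0.55 [ 436.9 -280.2  138. ]
ball_center W [218. 322.] 0.49 [ 454.2 -225.9  141. ]
ball_center T [150. 387.] 0.58 [ 690.4 -236.3  141. ]
dish_seat W [212. 324.] 0.57 [ 453.5 -223.8  129. ]
bin W [181. 279.] 0.82 [ 440.6 -280.8    0. ]
```

View pics/w6.png

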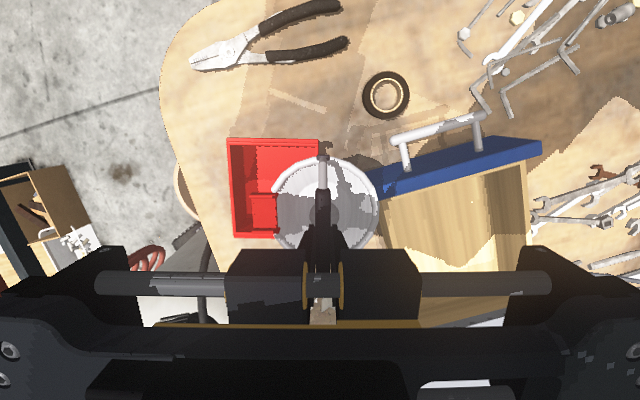

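```bash
python3 - <<'E'
from h import *
np.set_printoptions(precision=1,suppress=True)
W=eyes.read_camera("wrist");im=W["pixels"].astype(int)
print("cam",ray(W,(200,320))[0])
R=(im[:,:,0]>110)&(im[:,:,1]<90)&(im[:,:,2]<90)
R[:130]=0;R[245:]=0;R[:,:215]=0;R[:,330:]=0
n,l,st,c=cv2.connectedComponentsWithStats(R.astype(np.uint8)); i=1+np.argmax(st[1:,4]); M=l==i; print(st[i])
L=np.array([at_z(W,(r,np.nonzero(M[r])[0].min()-.5),55)[:2] for r in range(146,232)])
U=np.array([at_z(W,(np.nonzero(M[:,q])[0].min()-.5,q),55)[:2] for q in range(235,312)])
for nme,P in (("far",L),("side",U)):
    v=cv2.fitLine(P.astype(np.float32),cv2.DIST_HUBER,0,.01,.01).ravel()
    print(nme,np.degrees(np.arctan2(v[1],v[0])),v[2:],P[0],P[-1])
Rm=np.nonzero(M)
print([ (r,np.nonzero(M[r])[0].min(),np.nonzero(M[r])[0].max()) for r in range(138,244,8)])
# dish spout direction: edges of red spout vs tool
E
python3 - <<'E'
import cv2
im=cv2.imread("pics/w6.png")[125:255,210:390]
cv2.imwrite("pics/c6.png",cv2.resize(im,(800,578),interpolation=cv2.INTER_CUBIC))
E
```

```text
cam [ 377.3 -206.3  356.9]
[ 228  139   91   99 4615]
far -16.043657 [ 426.3 -325.6] [ 380.2 -312.3] [ 476.1 -338.9]
side 80.66503 [ 386.6 -264.2] [ 379.4 -304.5] [ 393.9 -223.2]Traceback (most recent call last):
  File "<stdin>", line 14, in <module>
    return umr_minimum(a, axis, None, out, keepdims, initial, where)
ValueError: zero-size array to reduction operation minimum which has no identity
```

View pics/c6.png

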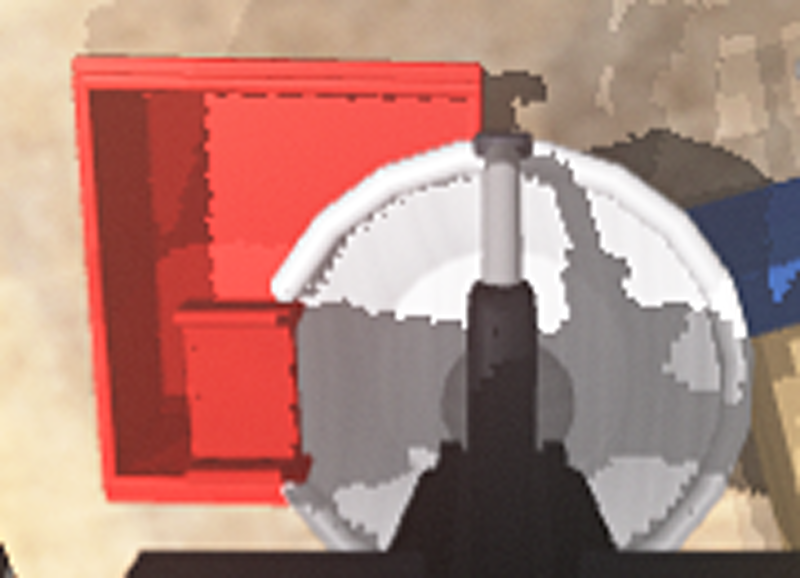

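```bash
python3 - <<'E'
from h import *
np.set_printoptions(precision=1,suppress=True)
W=eyes.read_camera("wrist")
k=130/578
f=lambda c,z=55: at_z(W,(c[1]*k+125-.5+k/2,c[0]*180/800+210-.5+k/2),z)[:2]
def seg(n,a,b,z=55):
    A,B=f(a,z),f(b,z);d=B-A;print(n,A,B,"len",np.linalg.norm(d),"ang",np.degrees(np.arctan2(d[1],d[0])))
seg("far out",(75,58),(107,502)); seg("far in",(90,92),(117,476))
seg("+x out",(107,502),(282,506)); seg("-x in",(92,91),(478,99)); seg("-x mid",(78,69),(480,75)); seg("-x out",(75,57),(480,63))
seg("low side out z28",(484,66),(484,120),28)
# predicted overlay for yaw candidates fitted to mask
im=W["pixels"].astype(int)
best=[]
for yaw in (-12,-13,-14,-15,-16,-17):
    a=np.radians(yaw);Rm=np.array([[np.cos(a),-np.sin(a)],[np.sin(a),np.cos(a)]])
    loc=np.array([[-55,-50],[55,-50],[-51,-46],[51,-46]])
    obs=np.array([f((75,58)),f((107,502)),f((90,92)),f((117,476))])
    c=(obs-loc@Rm.T); print(yaw,c.mean(0),np.sqrt(((c-c.mean(0))**2).sum(1).mean()))
E
```

```text
far out [ 371.2 -311.5] [ 484.1 -341.4] len 116.78934172531746 ang -14.836103384752464
far in [ 379.9 -310.6] [ 477.6 -336.4] len 101.05395601639009 ang -14.783094901345201
+x out [ 484.1 -341.4] [ 496.2 -295.9] len 47.155931771661045 ang 75.1810544388356
-x in [ 379.8 -310. ] [ 404.1 -218.9] len 94.3070612424623 ang 75.0353633534685
-x mid [ 373.9 -311.7] [ 398.6 -217.1] len 97.79182534742887 ang 75.3450074737791
-x out [ 371.  -311.5] [ 395.9 -216.4] len 98.28541345082829 ang 75.34260718489641
low side out z28 [ 398.5 -216.4] [ 412.3 -219.8] len 14.146359643451756 ang -13.838509296245055
-12 [ 438.2 -278. ] 3.613828264230399
-13 [ 439.  -278.2] 2.995003783996486
-14 [ 439.8 -278.4] 2.5777224424339686
-15 [ 440.6 -278.6] 2.466633137156527
-16 [ 441.4 -278.8] 2.6998326782898925
-17 [ 442.2 -279.1] 3.2029265310788193
```

```bash
python3 -m inch '[[[0,0.01,0.01],0.02,1],[[0,0.01,0.02],0.04,1],[[0,0.01,0.03],0.05,1],[[-0.01,0.01,0.04],0.06,1],[[0,0.01,0.05],0.05,1],[[0,0,0.06],0.04,1],[[0,0,0.06],0.02,1],[[0,0,0.06],0,1],[[0,0,0.06],0,1],[[0,0,0.06],0,1]]'
python3 -m inch '[[[0,0,0.06],0,1],[[0,0,0.06],0,1],[[0,0,0.06],0,1],[[0,0,0.05],0,1],[[0,0,0.04],0,1],[[0,0,0.03],0,1],[[0,0,0.02],0,1],[[0,0,0.01],0,1],[[0,0,0],0,1],[[0,0,0],0,1]]'
python3 -m inch '[[[0,0,0],0,1],[[0,0,0],0,1],[[0,0,0],0,1],[[0,0,0],0,1],[[0,0,0],0,1],[[0,0,0],0,1],[[0,0,0],0,1],[[0,0,0],0,1],[[0,0,0],0,1],[[0,0,0],0,1]]'
python3 - <<'E'
from h import *
np.set_printoptions(precision=1,suppress=True)
W=eyes.read_camera("wrist");S=eyes.read_camera("scene")
for n,z in [("dish_spout",90),("ball_center",93),("dish_seat",81),("bin",0)]:
    l=eyes.spot_point(n,W)
    for x in l[:1]: print(n,np.round(x["centre"]),round(x["score"],2),at_z(W,x["centre"],z))
l=eyes.spot_point("dish_spout",S)
for x in l[:1]: print("S spout",at_z(S,x["centre"],90),proj(S,[440.5,-279.5,90]),x["centre"])
a=cv2.resize(W["pixels"][125:255,200:400],(600,390));b=cv2.resize(S["pixels"][190:310,300:500],(350,210))
cv2.imwrite("pics/c7.png",np.vstack([a,np.pad(b,((0,0),(0,250),(0,0)))])[:,:,::-1])
E
```

```text
t: 25.8
eef_pos: [455.8, -221.9, 138.4]
tcp_rot: [3.142, 0.0, 2.88]
ft_force: [0.5, 0.9, -3.3]
opening: 0.098
grip_force: 30.0
t: 27.05
eef_pos: [458.8, -226.0, 121.6]
tcp_rot: [-3.136, 0.011, 2.88]
ft_force: [1.1, -17.9, 18.4]
opening: 0.101
grip_force: 31.0
t: 28.3
eef_pos: [458.9, -226.0, 121.6]
tcp_rot: [-3.136, 0.011, 2.88]
ft_force: [-0.6, -17.3, 17.9]
opening: 0.098
grip_force: 31.0
dish_spout [210. 261.] 0.68 [ 441.1 -276.5   90. ]
ball_center [213. 304.] 0.65 [ 452.  -240.9   93. ]
dish_seat [212. 330.] 0.91 [ 460.7 -220.3   81. ]
bin [187. 274.] 0.91 [ 442.8 -281.3    0. ]
S spout [ 438.4 -284.8   90. ] [[254.3 373.2]] [255.9, 374.2]
```

View pics/c7.png

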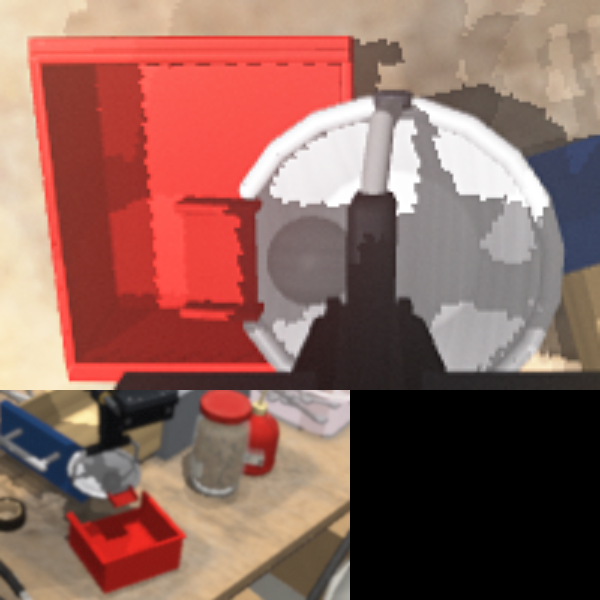

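```bash
python3 -m inch '[[[0,0,-0.02],0,1],[[0,0,-0.03],0,1],[[0,0,-0.04],0,1],[[0,0,-0.05],0,1],[[0,0,-0.06],0,1],[[0,0,-0.05],0,1],[[0,0,-0.04],0,1],[[0,0,-0.03],0,1],[[0,0,-0.02],0,1],[[0,0,0],0,1]]'
python3 -m inch '[[[0,0,0],0,1],[[0,0,0],0,1],[[0,0,0],0,1],[[0,0,0],0,1],[[0,0,0],0,1],[[0,0,0],0,1],[[0,0,0],0,1],[[0,0,0],0,1],[[0,0,0],0,1],[[0,0,0],0,1]]'
python3 - <<'E'
from h import *
np.set_printoptions(precision=1,suppress=True)
W=eyes.read_camera("wrist");S=eyes.read_camera("scene")
z=env.state()["eef_pos"][2]-42
for n,dz in [("dish_spout",14),("ball_center",17.5),("dish_seat",5),("bin",-z)]:
    l=eyes.spot_point(n,W)
    for x in l[:1]: print(n,np.round(x["centre"]),round(x["score"],2),at_z(W,x["centre"],z+dz))
a=cv2.resize(W["pixels"][125:255,200:400],(600,390));b=cv2.resize(S["pixels"][190:310,300:500],(350,210))
c=cv2.resize(S["pixels"][225:265,330:390],(250,167))
cv2.imwrite("pics/c8.png",np.vstack([a,np.hstack([b,np.pad(c,((0,43),(0,0),(0,0)))])])[:,:,::-1]);save(S,"s8.png")
E
```

```text
t: 29.9
eef_pos: [455.8, -221.9, 139.2]
tcp_rot: [3.142, 0.0, 2.88]
ft_force: [-1.0, 0.7, -3.2]
opening: 0.099
grip_force: 29.7
t: 31.15
eef_pos: [455.8, -221.9, 139.2]
tcp_rot: [3.142, 0.0, 2.88]
ft_force: [0.5, 0.1, -2.5]
opening: 0.096
grip_force: 29.7
dish_spout [213. 261.] 0.96 [ 438.9 -271.4  111.2]
ball_center [213. 303.] 0.79 [ 447.1 -236.7  114.7]
dish_seat [210. 328.] 0.68 [ 454.  -216.9  102.2]
bin [186. 275.] 0.76 [ 440.5 -279.5    0. ]
```

View pics/c8.png

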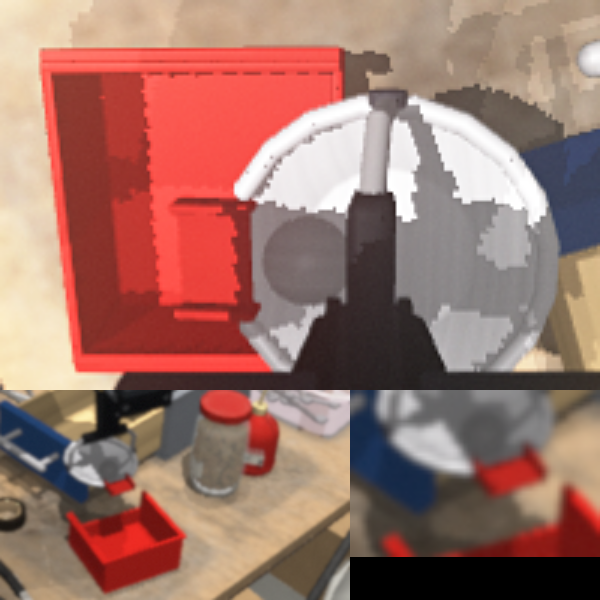

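```bash
python3 -m inch '[[[0,0,-0.03],0,1],[[0,0,-0.08],0,1],[[0,0,-0.13],0,1],[[0,0,-0.13],0,1],[[-0.01,0.05,-0.09],0,1],[[-0.03,0.09,-0.04],0,1],[[-0.04,0.14,0],0,1],[[-0.05,0.19,0],0,1],[[-0.06,0.23,0],0,1],[[-0.08,0.28,0],0,1]]'
python3 -m inch '[[[-0.08,0.28,0],0,1],[[-0.08,0.28,0],0,1],[[-0.08,0.28,0],0,1],[[-0.06,0.23,0],0,1],[[-0.05,0.19,0],0,1],[[-0.04,0.14,0],0,1],[[-0.03,0.09,0],0,1],[[-0.01,0.05,0],0,1],[[0,0,0.05],0,1],[[0,0,0.12],0,1]]'
```

```text
t: 32.7
eef_pos: [487.1, -168.2, 169.1]
tcp_rot: [3.141, -0.0, 2.88]
ft_force: [-0.1, 0.3, -4.2]
opening: 0.1
grip_force: 29.7
t: 33.95
eef_pos: [535.5, -86.9, 158.8]
tcp_rot: [3.142, 0.0, 2.879]
ft_force: [-0.2, -0.3, -2.7]
opening: 0.101
grip_force: 29.7
```

```bash
python3 -m inch '[[[0,0,0.2],0,1],[[0,0,0.27],0,1],[[0,0,0.3],0,1],[[0,0,0.27],0,1],[[0,0,0.2],0,1],[[0,0,0.14],0,1],[[0,0,0.08],0,1],[[0,0,0.05],0,1],[[0,0,0.02],0,1],[[0,0,0],0,1]]'
```

```text
t: 35.2
eef_pos: [535.6, -86.7, 67.4]
tcp_rot: [3.142, 0.0, 2.88]
ft_force: [-0.1, -0.3, -3.4]
opening: 0.103
grip_force: 29.7
```

```bash
python3 -m inch '[[[0,0,0.02],0,1],[[0,0,0.02],0,1],[[0,0,0],0,0.77],[[0,0,0],0,0.74],[[0,0,0],0,0.7],[[0,0,0.01],0,0.6],[[0,0,0],0,0.5],[[0,0,0],0,0.4],[[0,0,0],0,0.4],[[0,0,0],0,0.4]]'
python3 - <<'E'
from h import *
np.set_printoptions(precision=1,suppress=True)
W=eyes.read_camera("wrist")
for n,z in [("dish_grip",82),("dish_spout",36),("ball_center",39.5),("dish_seat",27)]:
    l=eyes.spot_point(n,W)
    for x in l[:1]: print(n,np.round(x["centre"]),round(x["score"],2),at_z(W,x["centre"],z))
cv2.imwrite("pics/c9.png",cv2.resize(W["pixels"][125:255,200:400],(600,390))[:,:,::-1])
E
```

```text
t: 36.45
eef_pos: [535.5, -86.7, 64.2]
tcp_rot: [3.142, 0.0, 2.88]
ft_force: [0.5, 0.0, 0.5]
opening: 0.302
grip_force: 0.0
dish_grip [238. 331.] 0.79 [536.  -81.3  82. ]
dish_spout [214. 261.] 0.77 [ 519.6 -137.    36. ]
ball_center [211. 302.] 0.82 [ 524.9 -101.5   39.5]
dish_seat [210. 330.] 0.77 [534.5 -80.7  27. ]
```

View pics/c9.png

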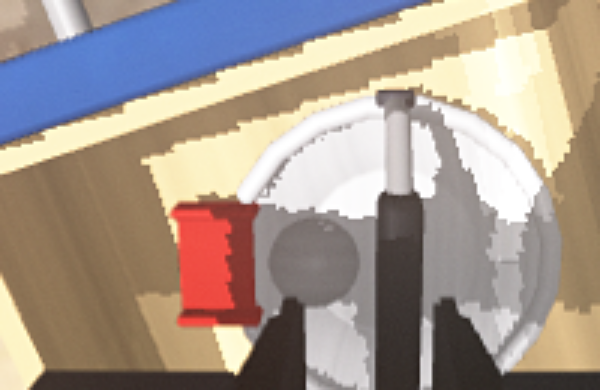

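```bash
python3 -m inch '[[[0.02,0.09,0],0,0.4],[[0,0,0],0,0.6],[[0,0,0],0,0.7],[[0,0,0],0,0.76],[[0,0,0],0,0.82],[[0,0,0],0,1],[[0,0,0],0,1],[[0,0,-0.03],0,1],[[0,0,-0.08],0,1],[[0,0,-0.14],0,1]]'
python3 -m inch '[[[0,0,-0.2],0,1],[[0,0,-0.25],0,1],[[0,0,-0.27],0,1],[[0,0,-0.25],0,1],[[0,0,-0.2],0,1],[[0,0,-0.14],0,1],[[0,0,-0.08],0,1],[[0,0,-0.03],0,1],[[0,-0.42,0],0,1],[[0,0,0],0,1]]'
python3 - <<'E'
from h import *
np.set_printoptions(precision=1,suppress=True)
W=eyes.read_camera("wrist"); s=env.state()
z=s["eef_pos"][2]-42; print(s["eef_pos"])
a=s["tcp_rot"][2]; ty=np.array([np.sin(a),-np.cos(a)]); tx=np.array([np.cos(a),np.sin(a)])
for n,dz in [("dish_grip",60),("dish_spout",14),("ball_center",17.5),("dish_seat",5)]:
    for x in eyes.spot_point(n,W)[:1]:
        P=at_z(W,x["centre"],z+dz); d=P[:2]-s["eef_pos"][:2]; print(n,round(x["score"],2),"tool x,y",d@tx,d@ty)
E
```

```text
t: 37.95
eef_pos: [535.5, -81.2, 79.4]
tcp_rot: [3.142, -0.001, 2.88]
ft_force: [-0.8, 0.6, -3.8]
opening: 0.097
grip_force: 30.0
t: 39.2
eef_pos: [528.8, -106.3, 164.0]
tcp_rot: [3.142, -0.001, 2.878]
ft_force: [0.1, 0.2, -2.3]
opening: 0.099
grip_force: 30.0
[ 529.  -105.8  164.1]
dish_grip 0.19 tool x,y 20.727575327159084 -0.8708264812808296
dish_spout 0.76 tool x,y 2.6444376425096023 -57.05670296302654
ball_center 0.72 tool x,y 1.7878099465251238 -15.123617705690448
dish_seat 0.84 tool x,y 4.046248060221426 -1.6451184196740365
```

```bash
python3 -m inch '[[[0,-0.4,0],0,1],[[0,0,0],0,1],[[0.03,0,0],0,1],[[0.07,0,0],0,1],[[0.1,0,0],0,1],[[0.12,0,0],0,1],[[0.12,0,0],0,1],[[0.1,0,0],0,1],[[0.07,0,0],0,1],[[0.03,0,0],0,1]]'
cat > m.py <<'E'
from h import *
np.set_printoptions(precision=1,suppress=True)
W=eyes.read_camera("wrist"); s=env.state()
z=s["eef_pos"][2]-42; print(s["t"],s["eef_pos"])
a=s["tcp_rot"][2]; ty=np.array([np.sin(a),-np.cos(a)]); tx=np.array([np.cos(a),np.sin(a)])
for n,dz in [("dish_spout",14),("ball_center",17.5),("dish_seat",5),("bin",-z)]:
    for x in eyes.spot_point(n,W)[:1]:
        P=at_z(W,x["centre"],z+dz); d=P[:2]-s["eef_pos"][:2]; print(n,round(x["score"],2),P,"tool x,y",d@tx,d@ty)
E
python3 m.py
```

```text
t: 40.7
eef_pos: [485.7, -118.7, 164.5]
tcp_rot: [3.142, 0.0, 2.88]
ft_force: [0.5, 0.4, -3.0]
opening: 0.097
grip_force: 30.0
40.75 [ 485.7 -118.7  164.5]
dish_spout 0.71 [ 468.  -175.5  136.5] tool x,y 2.2915718079447918 -59.46316751357619
ball_center 0.59 [ 476.3 -137.   140. ] tool x,y 4.254180185190443 -20.11392196169464
dish_seat 0.96 [ 483.4 -118.2  127.5] tool x,y 2.313205396710173 -0.09339834274867694
bin 0.95 [ 442.3 -283.7    0. ] tool x,y -0.8987100687618053 -170.6348499791625
```

```bash
python3 -m inch '[[[0,0.03,0],0,1],[[0,0.07,0],0,1],[[0,0.09,0],0,1],[[0,0.07,0],0,1],[[0,0.03,0],0,1],[[0,0,0],0,1],[[0,-0.52,0],0,1],[[0,-0.45,0],0,1],[[0,-0.38,0],0,1],[[0,-0.3,0],0,1]]'
python3 -m inch '[[[0,-0.22,0],0,1],[[0,-0.15,0],0,1],[[0,-0.09,0],0,1],[[0,-0.05,0],0,1],[[0,0,0.02],0,1],[[0,0,0.04],0,1],[[0,0,0.06],0,1],[[0,0,0.06],0,1],[[0,0,0.04],0,1],[[0,0,0.02],0,1]]'
python3 m.py
```

```text
t: 42.2
eef_pos: [464.5, -198.6, 164.4]
tcp_rot: [3.142, 0.0, 2.879]
ft_force: [-0.0, 0.8, -2.3]
opening: 0.102
grip_force: 30.0
t: 43.45
eef_pos: [456.8, -227.1, 149.8]
tcp_rot: [3.141, -0.0, 2.88]
ft_force: [-0.0, -0.3, -2.3]
opening: 0.097
grip_force: 30.0
43.5 [ 456.8 -227.1  149.7]
dish_spout 0.97 [ 437.7 -282.7  121.7] tool x,y 4.009855496156002 -58.65007697017779
ball_center 0.59 [ 448.3 -242.   125.2] tool x,y 4.280231603268476 -16.62090710819577
dish_seat 0.91 [ 451.2 -227.3  112.7] tool x,y 5.365988921906455 -1.6363712116312967
bin 0.76 [ 441.7 -277.     0. ] tool x,y 1.641628122398829 -52.13455460036611
```

```bash
python3 -m inch '[[[0,0.07,0],0,1],[[0,0.14,0],0,1],[[0,0.21,0],0,1],[[0,0.28,0],0,1],[[0,0.33,0],0,1],[[0,0.36,0],0,1],[[0,0.36,0],0,1],[[0,-0.46,0],0,1],[[0,-0.4,0],0,1],[[0,-0.32,0],0,1]]'
python3 -m inch '[[[0,-0.24,0],0,1],[[-0.01,-0.17,0],0,1],[[-0.02,-0.1,0],0,1],[[-0.01,-0.05,0],0,1],[[0,-0.01,0.03],0,1],[[0,0,0.06],0,1],[[0,0,0.09],0,1],[[0,0,0.09],0,1],[[0,0,0.06],0,1],[[0,0,0.03],0,1]]'
python3 m.py
```

```text
t: 44.95
eef_pos: [465.7, -194.1, 150.1]
tcp_rot: [3.141, 0.0, 2.88]
ft_force: [0.6, 1.1, -3.4]
opening: 0.098
grip_force: 29.9
t: 46.2
eef_pos: [459.1, -227.7, 128.1]
tcp_rot: [3.141, -0.0, 2.88]
ft_force: [-0.1, -0.5, -2.0]
opening: 0.098
grip_force: 30.0
46.25 [ 459.1 -227.7  128. ]
dish_spout 0.9 [ 440.  -281.8  100. ] tool x,y 4.459678600729267 -57.192458599450724
ball_center 0.94 [ 448.3 -247.2  103.5] tool x,y 5.327629784969495 -21.65236367969862
dish_seat 0.77 [ 458.5 -225.1   91. ] tool x,y 1.2404446111622534 2.275182110827524
bin 0.57 [ 441.9 -280.7    0. ] tool x,y 2.8188459459278863 -55.67720920981647
```

```bash
sed -i 's/("dish_spout",14),//; s/,("bin",-z)//' m.py; python3 -m inch '[[[0,0,-0.08],0,1],[[0,0.03,-0.12],0,1],[[0,0.08,-0.08],0,1],[[0,0.12,-0.02],0,1],[[0,0.12,0],0,1],[[0,0.08,0],0,1],[[0,0.04,0],0,1],[[0,0,0],0,1],[[0,0,0],0,1],[[0,0,0],0,1]]'; python3 m.py
```

```text
t: 47.7
eef_pos: [466.4, -200.6, 146.4]
tcp_rot: [3.142, -0.0, 2.879]
ft_force: [0.2, 0.1, -1.8]
opening: 0.097
grip_force: 30.0
47.75 [ 466.4 -200.6  146.4]
ball_center 0.93 [ 455.2 -220.1  121.9] tool x,y 5.778608801476648 -21.7293538666126
dish_seat 0.92 [ 464.1 -195.9  109.4] tool x,y 3.460508406691734 3.997975105521871
```

```bash
python3 -m inch '[[[0,-0.12,0],0,1],[[0,-0.22,0],0,1],[[0,-0.32,0],0,1],[[0,-0.4,0],0,1],[[0,0.32,0],0,1],[[0,0.18,0],0,1],[[0,0.08,0],0,1],[[0,0.02,0],0,1],[[0,0,0],0,1],[[0,0,0],0,1]]'; python3 m.py
```

```text
t: 49.1
eef_pos: [459.3, -227.3, 146.4]
tcp_rot: [3.142, 0.0, 2.88]
ft_force: [-0.1, 0.9, -2.5]
opening: 0.095
grip_force: 30.0
49.15 [ 459.3 -227.3  146.4]
ball_center 0.61 [ 457.8 -205.3  121.9] tool x,y 7.172660708417881 20.85510780571024
dish_seat 0.6 [ 458.3 -226.   109.4] tool x,y 1.2522416192013293 0.9919072273973335
```

```bash
python3 -m inch '[[[0,-0.05,0.03],0,1],[[0,-0.09,0.06],0,1],[[0,0.02,0.07],0,1],[[0,0.06,0.06],0,1],[[0,0.04,0.04],0,1],[[0,0.02,0.02],0,1],[[0,0,0.01],0,1],[[0,0,0],0,1],[[0,0,0],0,1],[[0,0,0],0,1]]'; python3 m.py
```

```text
t: 50.5
eef_pos: [459.3, -227.2, 129.1]
tcp_rot: [3.142, 0.0, 2.88]
ft_force: [0.1, 0.4, -3.0]
opening: 0.098
grip_force: 30.0
50.55 [ 459.3 -227.2  129. ]
ball_center 0.78 [ 455.5 -206.1  104.5] tool x,y 9.16214216970659 19.37327248676622
dish_seat 0.56 [ 456.9 -228.    92. ] tool x,y 2.079955331752069 -1.3964995102869466
```

```bash
python3 -m inch '[[[0,-0.12,0],0,1],[[0,-0.26,0],0,1],[[0,0.2,0],0,1],[[0,0.11,0],0,1],[[0,0.05,0],0,1],[[0,0.02,0],0,1],[[0,0,0],0,1],[[0,0,0],0,1],[[0,0,0],0,1],[[0,0,0],0,1]]'; python3 m.py; python3 -c "
from cell import env
print(env.job_done())"
```

```text
t: 51.9
eef_pos: [459.3, -227.2, 129.0]
tcp_rot: [3.141, -0.0, 2.88]
ft_force: [-1.2, -0.6, -2.4]
opening: 0.098
grip_force: 30.0
51.95 [ 459.3 -227.2  129. ]
dish_seat 0.88 [ 457.7 -225.3   92. ] tool x,y 2.022061829834856 1.469324271776557
the job is handed in; nothing more can be done
None
```

I handed the job in at 52 s with the drawer fully open and the dish held still, about level, its spout tip near the middle of the bin and about 45 mm above its walls, but the steel ball is probably not in the dish's middle: lowering the dish onto the drawer front's edge tipped it and rolled the ball about 20 mm off, I set it back in the drawer to level and re-grip it and then jerked it to roll the ball back, the ball was last seen about 20 mm off towards the rear, and the network did not find it in the final picture; I also viewed 12 pictures, two over the limit of 10.

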